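# Hang the socket key back on its hooded hook

## Task

Lift the socket key out of the draining block and hang it by its collar on the empty hook of the rack, between the other tools: set the collar gently down on the bare front of the prongs, whose height you must feel for, slide it back under the hood and past the sprung keeper until it is fully home, and let go. Never force the hook, and do not disturb the other tools, the bottle or the beaker.

Things in the scene. Friction and masses are not known exactly. Their poses are not given: they have to be found in the camera images.
- key: Steel socket key, upright in the draining block, 0.2-0.35 kg. Origin: centre of the underside of its round collar (28 mm across, 8 mm thick), z up. Above it a square stem 14 x 14 mm, z 8 to 78 mm, flats facing its x and y: grip there, fingertips above z = 25 mm to clear the hood. Below, a shaft 10 mm across to z = -106 mm, then a round head 20 mm across to z = -132 mm.
- block: White plastic draining block 90 x 120 x 50 mm (x, y, z), fixed; the key's head stands 40 mm deep in its middle hole, 22 mm wide. Origin: centre of its underside on the bench.
- rack: Steel rack, fixed: base 150 (x) x 360 (y) x 12 mm, back rail 39 to 51 mm behind the origin, top at 140 mm. Five places at y = -124, -62, 0, 62, 124 mm, open to -x (towards the robot): four plain forks with a tool each, and the empty hook in one of the middle three. Origin: on the bench under the middle place.
- hook: The empty hook, on an upright 12 x 34 mm, 31 to 43 mm behind the origin, 160 mm high. Origin: on the bench below the axis of the fully home key; x runs from mouth to back. Its head is clamped at a height that is NOT measured: prongs' top anywhere from 151 to 189 mm above the bench, to be felt or seen. Its arm is springy: gives 1 mm per 4 N down, at most 3.5 mm. Over 40 N bends it.
- set_down (a point): Point 46 mm before home (hook x = -46 mm), 170 mm above the bench, the MIDDLE of the possible prong heights. The two prongs are level bars from hook x = -62 mm (tips) to the back, 14 mm slot between them, outer faces 32 mm apart; the shaft goes in the slot, the collar rests on top. They are bare for x = -62 to -23 mm. Axes as the hook's.
- hood_front (a point): Front edge of the hood over the slot (hook x = -23 mm; the hood ends at +21), 170 mm above the bench. True hood: two plates, underside 12 mm and top 17 mm above the prongs, so the 8 mm collar has 4 mm to spare; the stem passes between them (gap 18 mm, stem square to the hook within about 10 degrees); side walls 35 mm apart.
- home (a point): Where the key's axis is when fully home (hook x = 0), 170 mm above the bench (not the true height): there the shaft meets a hard stop. Axes as the hook's.
- keeper (a joint): Sprung brass roller 12 mm across, under the +y prong at hook x = -13 mm. Value in m: 0 = out, its side at the slot's middle line; 0.003 to 0.005 while the passing shaft pushes it aside (from x = -22 mm on; about 3 to 6 N along x); it springs back below 0.001 behind the shaft once the key is home.
- paddle: Stirring paddle, flat blade 40 mm wide, 128 mm down from its collar, black grip 48 mm up, hung by its collar in its own fork of the rack: leave it hanging undisturbed. Origin: centre of its collar's underside (collar 28 mm across, 8 mm thick), 165 mm above the bench; z up.
- lifter: Hooked lifter, wire hook at its end, 137 mm down from its collar, black grip 38 mm up, hung by its collar in its own fork of the rack: leave it hanging undisturbed. Origin: centre of its collar's underside (collar 28 mm across, 8 mm thick), 165 mm above the bench; z up.
- spatula: Spatula, narrow blade 22 mm wide, 138 mm down from its collar, black grip 44 mm up, hung by its collar in its own fork of the rack: leave it hanging undisturbed. Origin: centre of its collar's underside (collar 28 mm across, 8 mm thick), 165 mm above the bench; z up.
- tamper: Tamper, white disc 32 mm across at its end, 122 mm down from its collar, black grip 34 mm up, hung by its collar in its own fork of the rack: leave it hanging undisturbed. Origin: centre of its collar's underside (collar 28 mm across, 8 mm thick), 165 mm above the bench; z up.
- reagent: Amber bottle 56 mm across, 110 mm high, on the mat; leave alone. Origin: centre of its underside.
- beaker: Glass beaker 64 mm across, 85 mm high, on the mat; leave alone. Origin: centre of its underside.

How it is judged:
On the way, in this order (a step that is already met when the one before it is completed fails the run):
1. the key is lifted clear of the draining block, upright (z of key in the frame of block above 0.18 m and angle between key's own z axis and vertical below 0.3 rad), for 0.1 s.
2. the collar is set down on the bare front of the prongs, clear of the hood (x of key in the frame of hook between -0.07 and -0.038 m and contact force between key and hook above 0.8 N and y of key in the frame of hook between -0.006 and 0.006 m and angle between key's own z axis and vertical below 0.12 rad), for 0.1 s.
3. the key's shaft pushes the keeper aside (value of joint keeper above 0.002 m and x of key in the frame of hook above -0.026 m and y of key in the frame of hook between -0.006 and 0.006 m and angle between key's own z axis and vertical below 0.12 rad), for 0.02 s.
At the end, for the whole second after the job is handed in: The key hangs at rest by its collar on the hook, within 6 mm of fully home along the slot and 6 mm across it, upright within 0.12 rad, with the keeper sprung out behind it (below 2 mm) (x of key in the frame of hook between -0.006 and 0.006 m and y of key in the frame of hook between -0.006 and 0.006 m and angle between key's own z axis and vertical below 0.12 rad and value of joint keeper below 0.002 m and contact force between key and hook above 0.5 N and height (world z) of key above 0.145 m and linear speed of key below 0.02 m/s); the robot touches nothing.
It fails at once if the hook is forced: more than 40 N between key and hook (contact force between key and hook above 40 N).
It fails at once if the hook is hit: more than 40 N between the robot and the hook (contact force between any of the fingers, the arm and hook above 40 N).
It fails at once if a neighbouring tool on the rack is knocked: moved 12 mm or tilted 0.2 rad (distance of any of paddle, lifter, spatula, tamper from where it was at the start of the episode above 0.012 m or angle between any of paddle, lifter, spatula, tamper's own z axis and vertical above 0.2 rad).
It fails at once if the bottle or the beaker is moved by 25 mm or tipped (distance of any of reagent, beaker from where it was at the start of the episode above 0.025 m or angle between any of reagent, beaker's own z axis and vertical above 0.3 rad).
It also fails if it takes over 48 s, if anything falls off the work surface, if the arm or the gripper's body presses on something with over 40 N, if the wrist force passes 120 N, or if a joint passes its speed limit or range.

## Robot

A 6-joint arm with a two-finger parallel gripper is mounted at the origin on the work surface. World frame = base frame: x ahead of the robot, y to its left, z up, the work surface at z = 0. Lengths are in m, angles in rad, forces in N, time in s.
With the tool pointing down it reaches from about 0.425 to 0.95 m from the base axis. Payload 14.7 kg.
Tool frame: the origin (TCP) lies at the very end of the fingers, on their centre line; the grasp point (between the pads) lies 19 mm behind it; z points along the fingers, x is the direction in which the jaws open and shut, and the axes are right-handed (so a half turn about z gives the same grasp; the last joint's range is limited). The gripper opens to 85 mm and grips with 20 to 120 N. Pads are 22 mm wide; open, the fingers measure 114 mm over their backs; the gripper's body (76 mm by 85 mm) begins 54 mm behind the grasp point. The pads swing forward as they close: fully open they stand 13 mm farther back than shut.
Start: joints at [1.275, 0.48, 1.596, -0, 1.065, -0.047], TCP at [0.16, 0.63, 0.231] pointing down, gripper open.
Joint ranges: [-2.75, 2.75], [-0.82, 2.05], [0.23, 2.67], [-1.56, 4.7], [0.09, 2.69], [-2.92, 2.92]. Speed limits (rad/s): [1.89, 1.89, 2.39, 3.01, 3.01, 3.01].

## Interface

Orientations are given as a 3x3 rotation matrix whose columns are the frame's x, y, z axes.
In Python, from station import ctrl, viewer gives the robot as it stands. The module is installed in compiled form; this text tells all that it offers.
- The arm moves only by the tool servo_tool, never from a script. Its arguments are lists of equal length, an entry for each row: "linear": the shift along the tool's x, y, z in cm, a list of three; "dr": the turn, a rotation vector about the tool's x, y, z in rad, a list of three; "fingers": the opening in per cent of the stroke, from 0 (shut) to 100 (fully open). In form: {"linear": [[tx, ty, tz], ...], "dr": [[wx, wy, wz], ...], "fingers": [fingers, ...]}. A call has 1 to 8 rows; each row is the pose to reach, as a shift and turn from the pose commanded when the call began, along the tool's axes at that moment; what a row does not reach only later rows make up. A row lasts 1/12 s, in which the tool goes at most 41.7 mm and 7.16 degrees, less where a joint would pass 70% of its speed; a pose out of reach is approached as far as the arm can. A call with a gripper value outside its range is refused whole. The fingers move at their own pace and stop on an object; "newtons" is the grip in N (left out, the last holds). Time passes only in rows, so rows that repeat a pose let the fingers close. It gives the time, the measured TCP pose, the force and the opening at its end, in the units of the state.
- ctrl.observe(): the state, without advancing time (a new reading comes with each control period).
- viewer.grab_frame(name): name is "side" or "top"; returns (picture, depth): 420x560x3 uint8, red, green, blue; 420x560 float32, m along the optical axis (not along the pixel's ray), 0 where there is no reading.
- viewer.get_calibration(name): a dict with "fx", "fy", "cx", "cy" (pixels), "dist" ([k1, k2, p1, p2, k3] as OpenCV has them; the pictures are not rectified), "position" and "rotation" of the camera in the world. Camera axes: x right, y down, z forward; pixel columns grow to the right and rows downward; lengths in m; the calibration is good to about 2 mm. A picture is of the moment at which its call begins. get_calibration takes no time and is no camera call.
- ctrl.job_done(): hands the job in, once; it reports no verdict.
The state is a dict: "t": time; "q": joint angles; "qd": joint speeds; "joint_efforts": joint torques, N m; "tool_pos": TCP position; "tool_rot": TCP orientation; "ft_force": force on the tool from outside, world axes, zero at the start; "ft_torque": the same for the moment, N m; "gripper_width": opening from 0.0 (shut) to 1.0 (fully open).
Only numpy, scipy, OpenCV 4.12 (cv2) and the standard library are available. Lean on these libraries where they do the work, as an engineer would, in place of code of your own. Each camera call takes 0.05 s, during which the arm holds its last target. There are 200 camera calls.

## Working session

There is one attempt and no reset: what is moved stays moved. The work goes in short steps, Python scripts to look and compute and a tool call to move; the robot and the scene stay as the last step left them, time stands still between calls to the robot, and variables do not carry over. Pictures are saved under pics/ and viewed, about 8 in all and at most 12, crops included, and the job is handed in when it is done.

Besides the shell and the picture viewer there is one more tool, called after "Request:" as a command line: name --argument value ..., lists and objects as JSON in quotes. servo_tool: Moves the arm, as the interface text tells. Its arguments: {"type":"object","properties":{"linear":{"type":"array","items":{"type":"array","items":{"type":"number"}}},"dr":{"type":"array","items":{"type":"array","items":{"type":"number"}}},"fingers":{"type":"array","items":{"type":"number"}},"newtons":{"type":"number"}},"required":["linear","dr","fingers"]}

```bash
mkdir -p pics; cat > h.py <<'E'
import numpy as np, cv2
from station import ctrl, viewer
def grab(n):
    im,d=viewer.grab_frame(n); return im,d
def cal(n):
    c=viewer.get_calibration(n)
    K=np.array([[c['fx'],0,c['cx']],[0,c['fy'],c['cy']],[0,0,1.]])
    return K,np.array(c['dist'],float),np.array(c['position']),np.array(c['rotation'])
def ray(n,u,v):
    K,D,p,R=cal(n)
    a=cv2.undistortPoints(np.array([[[u,v]]],float),K,D)[0,0]
    return p,R@np.array([a[0],a[1],1.])
def atz(n,u,v,z):
    p,r=ray(n,u,v); return p+r*(z-p[2])/r[2]
def atd(n,u,v,d):
    p,r=ray(n,u,v); return p+r*d
def proj(n,P):
    K,D,p,R=cal(n)
    return cv2.projectPoints(np.array(P,float).reshape(-1,3),cv2.Rodrigues(R.T)[0],-R.T@p,K,D)[0][:,0]
def cloud(n,d):
    K,D,p,R=cal(n)
    vv,uu=np.mgrid[:420,:560]
    a=cv2.undistortPoints(np.stack([uu,vv],-1).reshape(-1,1,2).astype(float),K,D)[:,0]
    a=np.c_[a,np.ones(len(a))]*d.reshape(-1,1)
    return (a@R.T+p).reshape(420,560,3)
def save(name,im,f=1):
    cv2.imwrite('pics/'+name,cv2.resize(im[:,:,::-1],None,fx=f,fy=f,interpolation=cv2.INTER_CUBIC))
E
python3 - <<'E'
from h import *
for n in ['side','top']:
    im,d=grab(n); np.savez(n+'0.npz',im=im,d=d); print(n,cal(n)[2],cal(n)[3].tolist(),cal(n)[0].tolist())
    save(n+'0.png',im,1.4)
print(ctrl.observe())
E
```

```text
side [ 0.09142582 -0.65383552  0.64715217] [[0.7807157904907546, -0.3249672929943474, 0.5337406795086187], [-0.6248123087507383, -0.4190986053893283, 0.6587609109489511], [0.009614224460043515, -0.847792791573888, -0.530240463604378]] [[483.33311093106903, 0.0, 283.9303549865672], [0.0, 483.33311093106903, 212.80565126000883], [0.0, 0.0, 1.0]]
top [ 0.53059714 -0.00153675  0.92414192] [[0.02701084373712233, -0.9960621495340057, 0.08444293094336154], [-0.9994453434081464, -0.028555228562915414, -0.017134890180337835], [0.019478702738666618, -0.08393326627396447, -0.9962809779134612]] [[405.9064517382912, 0.0, 280.1365324145403], [0.0, 405.9064517382912, 210.7240398776375], [0.0, 0.0, 1.0]]
{'t': 0.1, 'q': array([ 1.27539686e+00,  4.80784317e-01,  1.59681523e+00, -2.59506953e-06,
        1.06509877e+00, -4.65713089e-02]), 'qd': array([ 0.00128904, -0.0006132 , -0.00261127, -0.00049424, -0.00079785,
       -0.00140003]), 'joint_efforts': array([ 1.07000658e-03, -9.52270389e+01, -4.31032133e+01,  1.74963361e-04,
        5.32216320e-03,  7.33308889e-05]), 'tool_pos': array([0.15992808, 0.62963319, 0.23072508]), 'tool_rot': array([[ 2.46266984e-01,  9.69201976e-01, -3.19708993e-04],
       [ 9.69201399e-01, -2.46267187e-01, -1.05842675e-03],
       [-1.10456313e-03, -4.92068395e-05, -9.99999389e-01]]), 'ft_force': array([-0.34867595, -0.5249671 ,  0.19967018]), 'ft_torque': array([ 0.00821652, -0.0166491 , -0.05264087]), 'gripper_width': 1.0019310071205998}
```

View pics/side0.png

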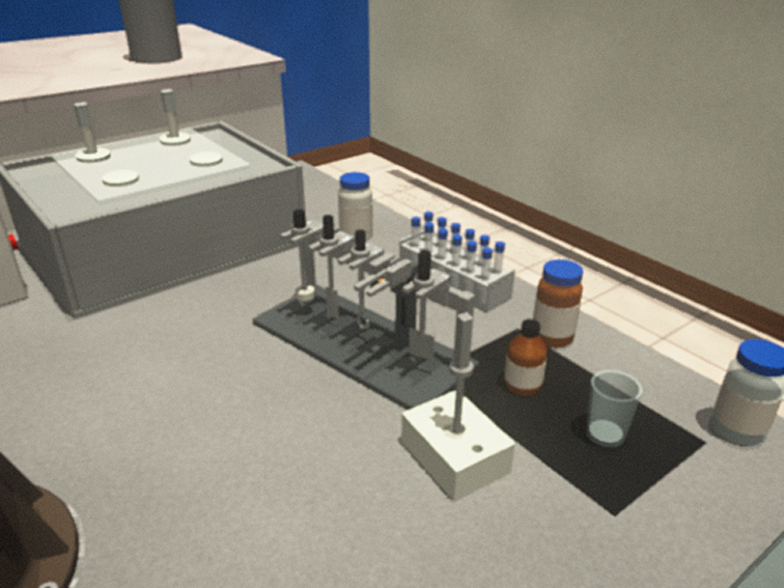

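View pics/top0.png

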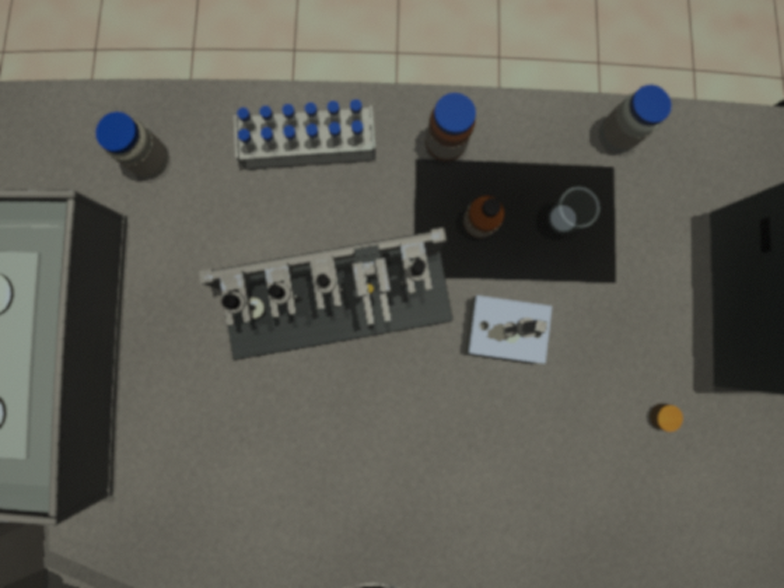

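The side view shows the key in the block at about (460,370) and the empty hook at about (390,275). In the top view the hook is the second place from the right, at (370,285), and the key is at (520,328). I'll enlarge both.

```bash
python3 - <<'E'
from h import *
t=np.load('top0.npz');s=np.load('side0.npz')
save('topc.png',t['im'][155:270,140:400],3)
save('sidec.png',s['im'][150:345,200:400],3)
C=cloud('top',t['d'])
# rack base / rail / block fits
z=C[...,2]
def rect(m,lab):
    m=m.astype(np.uint8); n,l,st,_=cv2.connectedComponentsWithStats(m)
    for i in np.argsort(-st[1:,4])[:3]+1:
        if st[i,4]<60: continue
        P=C[l==i][:,:2].astype(np.float32); r=cv2.minAreaRect(P); print(lab,st[i],np.round(r[0],4),np.round(r[1],4),round(r[2],2))
reg=np.zeros(z.shape,bool); reg[150:275,130:410]=1
rect(reg&(z>.044)&(z<.056),'block')
rect(reg&(z>.13)&(z<.146),'rail')
rect(reg&(z>.006)&(z<.02),'base')
for lo,hi in [(.146,.16),(.16,.18),(.18,.21)]:
    rect(reg&(z>lo)&(z<hi),f'{lo}')
E
```

```text
block [ 334  211   60   49 1912] [ 0.5576 -0.2015] [0.1221 0.0906] 83.4
rail [142 163 177  40 947] [0.6491 0.0842] [0.0214 0.3491] 11.63
base [ 163  178  161   79 6011] [0.5976 0.0719] [0.1309 0.3613] 11.79
0.146 [253 175  27  26 281] [0.6389 0.0119] [0.0491 0.0471] 13.16
0.146 [260 199   8  33 120] [0.5867 0.0172] [0.0609 0.0122] 4.0
0.146 [270 202  10  28 106] [ 0.5872 -0.0064] [0.0527 0.0136] 11.0
0.16 [189 187  23  40 483] [0.5993 0.1372] [0.0703 0.0327] 11.99
0.16 [222 182  22  39 481] [0.6119 0.0761] [0.0702 0.032 ] 11.73
0.16 [286 170  23  39 459] [ 0.637  -0.0454] [0.0698 0.0321] 11.68
0.18 [159 209  12  12 109] [0.5793 0.196 ] [0.0178 0.0176] 42.71
0.18 [191 203  12  10  88] [0.5932 0.136 ] [0.0154 0.0164] 3.78
0.18 [226 195  10  10  73] [0.6103 0.0752] [0.0143 0.0143] 49.6
```

View pics/topc.png

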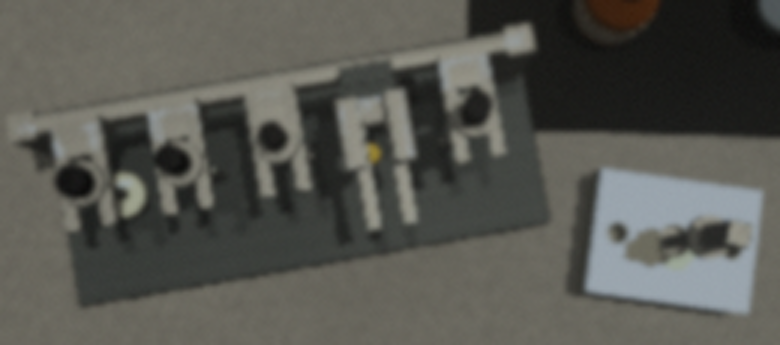

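View pics/sidec.png

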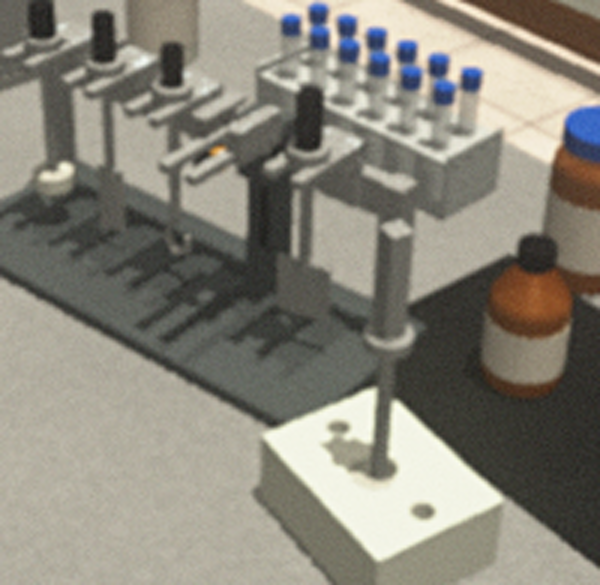

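The hook is at rack y = -62, with its head low in the range. The crops show the prongs at (370–410,165–230), the hood at (345–415,90–160), and a square stem standing in the block. Next I'll get numbers for the hook frame, prong height, and key position and yaw.

```bash
python3 - <<'E'
from h import *
t=np.load('top0.npz');s=np.load('side0.npz')
a=np.deg2rad(11.68);ex=np.array([np.cos(a),np.sin(a)]);ey=np.array([-ex[1],ex[0]])
O=np.array([.62445,.01535])
for n,dd in (('top',t),('side',s)):
    C=cloud(n,dd['d']);z=C[...,2];L=np.stack([(C[...,:2]-O)@ex,(C[...,:2]-O)@ey],-1)*1000
    print(n)
    for nm,x0,x1,y0,y1,z0 in [('prong+',-55,-25,6,22,.13),('prong-',-55,-25,-22,-6,.13),('hood',-10,30,-25,25,.13)]:
        m=(L[...,0]>x0)&(L[...,0]<x1)&(L[...,1]>y0)&(L[...,1]<y1)&(z>z0)&(z<.22)
        if m.any(): print(nm,m.sum(),np.round(np.percentile(z[m],[10,50,75,90,97])*1000,1))
    # height profile along x on prongs & hood, forks
    m=(abs(L[...,1])<24)&(z>.14)&(z<.215)
    for x in range(-75,60,6):
        q=m&(abs(L[...,0]-x)<3)
        if q.sum()>3: print(x,q.sum(),np.round(np.percentile(z[q],[15,50,85])*1000,1),'y',np.round(np.percentile(L[...,1][q],[3,50,97]),1))
    for yy in (-62,62,124):
        q=(abs(L[...,1]-yy-0)<20)&(z>.155)&(z<.169)
        q2=(abs(L[...,1]-yy)<15)&(z>.19)&(z<.23)
        print('fork',yy,np.round(np.percentile(L[...,0][q],[1,50,99]),1),np.round(np.median(L[...,1][q]),1),'z',np.median(z[q]),'grip',np.round(np.median(L[q2],0),1),np.median(z[q2]),q2.sum())
    # rail
    q=(abs(z-.14)<.004)&(abs(L[...,1]-62)<170)&(L[...,0]>10)&(L[...,0]<80)
    print('rail x',np.round(np.percentile(L[...,0][q],[5,50,95]),1),np.median(z[q]))
    # key
    m=(abs(C[...,0]-.55)<.06)&(abs(C[...,1]+.2)<.07)
    for lo,hi in [(.06,.138),(.138,.155),(.155,.213),(.213,.23)]:
        q=m&(z>lo)&(z<hi)
        if q.sum()>3: print('key',lo,q.sum(),np.round(np.median(C[q],0),4),cv2.minAreaRect(C[q][:,:2].astype(np.float32)))
    q=m&(abs(z-.05)<.004); print('block',cv2.minAreaRect(C[q][:,:2].astype(np.float32)),np.median(z[q]))
E
```

```text
top
prong+ 86 [156.3 158.7 160.1 174.9 175.9]
prong- 88 [156.5 158.5 159.5 174.5 176. ]
hood 430 [156.8 160.  175.  176.5 177.2]
-69 6 [154.9 157.4 158.4] y [-14.9   1.7  14.7]
-63 30 [156.8 157.6 159.9] y [-14.6   0.1  14.8]
-57 32 [156.9 157.8 159.1] y [-15.5  -0.2  15.2]
-51 29 [156.6 158.7 159.4] y [-14.7   8.   14.7]
-45 33 [156.8 158.3 159.3] y [-15.6  -7.5  15.1]
-39 28 [156.7 157.8 159.4] y [-14.8  -7.2  14.7]
-33 30 [156.8 157.9 160.2] y [-15.4   7.4  15.1]
-27 58 [157.3 174.1 176.2] y [-20.7  -7.6  20.5]
-21 58 [151.1 175.2 176.6] y [-19.9   4.4  19.9]
-15 64 [152.1 174.6 176. ] y [-20.5   4.2  20.4]
-9 51 [166.2 174.8 177.1] y [-20.1   7.   20.7]
-3 55 [158.1 174.4 176.1] y [-20.7  -2.2  20.4]
3 79 [157.4 174.1 176.6] y [-19.9  -0.3  20.4]
9 69 [157.9 174.1 176.4] y [-21.   -1.9  19.8]
15 60 [158.2 160.1 175.4] y [-21.   -0.4  19.3]
21 66 [155.9 158.2 159.5] y [-23.2  -2.5  16.8]
27 60 [157.7 159.  160.8] y [-19.   -0.5  15.8]
33 57 [157.6 159.5 160.5] y [-16.   -0.2  17.7]
39 29 [141.7 157.6 159.9] y [-19.5   2.6  21.2]
45 12 [140.3 140.6 141.2] y [-19.8   7.2  23.2]
fork
[... 2453 characters left out ...]
.2035  0.0982] ((0.5550225377082825, -0.20275916159152985), (0.007053520996123552, 0.011461126618087292), 43.01368713378906)
key 0.138 144 [ 0.5501 -0.2069  0.1505] ((0.5534521341323853, -0.20296311378479004), (0.022838370874524117, 0.0274868905544281), 39.2097053527832)
key 0.155 325 [ 0.5516 -0.2056  0.1847] ((0.5524579286575317, -0.2033444494009018), (0.013252605684101582, 0.018786266446113586), 35.95001220703125)
key 0.213 87 [ 0.554  -0.2034  0.22  ] ((0.5559138655662537, -0.20120857656002045), (0.01572490856051445, 0.0150303291156888), 85.29998016357422)
block ((0.5571218729019165, -0.20093607902526855), (0.12380609661340714, 0.09394051134586334), 84.24027252197266) 0.05023539045863601
```

Prong top ≈ 158.7 mm and hook yaw 11.7°. The home axis is ≈ (0.6196, 0.0143), from prong tips seen at -66.7 instead of -62, and the key is at ≈ (0.557, -0.201). I'll grip with the jaws along hook x.

```bash
cat >> h.py <<'E'
EX=np.array([.9793,.2025]);EY=np.array([-.2025,.9793]);HOME=np.array([.6196,.0143])
def hk(x,y,z): return np.r_[HOME+EX*x/1000+EY*y/1000,z]
def go(pos,yaw,ref=None):
    from scipy.spatial.transform import Rotation as R
    o=ctrl.observe(); p,r=(o['tool_pos'],o['tool_rot']) if ref is None else ref
    c,s=np.cos(np.deg2rad(yaw)),np.sin(np.deg2rad(yaw))
    T=np.array([[c,s,0],[s,-c,0],[0,0,-1.]])
    print('lin cm',np.round(r.T@(np.array(pos)-p)*100,2),'dr',np.round(R.from_matrix(r.T@T).as_rotvec(),3))
def tcp():
    o=ctrl.observe(); d=(o['tool_pos'][:2]-HOME)*1000
    print('t',round(o['t'],2),'tcp',np.round(o['tool_pos'],4),'yaw',round(np.degrees(np.arctan2(*o['tool_rot'][1::-1,0])),2),'hook xy',np.round([d@EX,d@EY],1),'F',np.round(o['ft_force'],2),'g',round(o['gripper_width'],3),'tz',np.round(o['tool_rot'][:,2],4))
E
python3 -c "
from h import *
go([.42,.22,.33],33); go([.555,-.201,.29],-8)"
```

```text
lin cm [-33.31  35.29  -9.89] dr [0.    0.001 0.746]
lin cm [-70.78  58.75  -5.85] dr [1.000e-03 1.000e-03 1.462e+00]
```

Request:
servo_tool --linear '[[-3, 3, -4], [-33.3, 35.3, -9.9], [-33.3, 35.3, -9.9], [-33.3, 35.3, -9.9], [-33.3, 35.3, -9.9], [-33.3, 35.3, -9.9], [-33.3, 35.3, -9.9], [-33.3, 35.3, -9.9]]' --dr '[[0, 0, 0.1], [0, 0, 0.746], [0, 0, 0.746], [0, 0, 0.746], [0, 0, 0.746], [0, 0, 0.746], [0, 0, 0.746], [0, 0, 0.746]]' --fingers '[60, 60, 60, 60, 60, 60, 60, 60]'

```text
t: 0.77
tool_pos: [0.3309, 0.359, 0.3047]
tool_rot: [[0.84, 0.543, -0.0], [0.543, -0.84, -0.0], [-0.0, 0.0, -1.0]]
ft_force: [0.8, 0.9, 0.4]
gripper_width: 0.596
```

```bash
python3 -c "
from h import *
tcp(); go([.45,.1,.31],20); go([.557,-.201,.29],-8)"
```

```text
t 0.77 tcp [0.3309 0.359  0.3047] yaw 32.89 hook xy [-212.9  396. ] F [0.83 0.93 0.4 ] g 0.596 tz [-1.e-04 -2.e-04 -1.e+00]
lin cm [-4.07 28.22 -0.53] dr [0.    0.    0.225]
lin cm [-11.43  59.3    1.47] dr [0.    0.    0.714]
```

Request:
servo_tool --linear '[[-4.1, 28.2, -1.5], [-4.1, 28.2, -1.5], [-4.1, 28.2, -1.5], [-4.1, 28.2, -1.5], [-4.1, 28.2, -1.5], [-4.1, 28.2, -1.5], [-11.4, 59.3, 0], [-11.4, 59.3, 0]]' --dr '[[0, 0, 0.71], [0, 0, 0.71], [0, 0, 0.71], [0, 0, 0.71], [0, 0, 0.71], [0, 0, 0.71], [0, 0, 0.71], [0, 0, 0.71]]' --fingers '[60, 60, 60, 60, 60, 60, 60, 60]'

```text
t: 1.43
tool_pos: [0.4641, 0.054, 0.3147]
tool_rot: [[0.991, -0.134, 0.0], [-0.134, -0.991, 0.0], [0.0, -0.0, -1.0]]
ft_force: [1.3, -0.0, 0.4]
gripper_width: 0.597
```

```bash
python3 -c "
from h import *
tcp(); go([.557,-.201,.29],-8)"
```

```text
t 1.43 tcp [0.4641 0.054  0.3147] yaw -7.72 hook xy [-144.2   70.3] F [ 1.26 -0.04  0.39] g 0.597 tz [ 4.e-04  1.e-04 -1.e+00]
lin cm [12.63 24.02  2.47] dr [-0.    -0.     0.005]
```

Request:
servo_tool --linear '[[12.6, 24.0, 2.5], [12.6, 24.0, 2.5], [12.6, 24.0, 2.5], [12.6, 24.0, 2.5], [12.6, 24.0, 2.5], [12.6, 24.0, 2.5], [12.6, 24.0, 2.5], [12.6, 24.0, 2.5]]' --dr '[[0, 0, 0], [0, 0, 0], [0, 0, 0], [0, 0, 0], [0, 0, 0], [0, 0, 0], [0, 0, 0], [0, 0, 0]]' --fingers '[60, 60, 60, 60, 60, 60, 60, 60]'

```text
t: 2.1
tool_pos: [0.5574, -0.203, 0.2883]
tool_rot: [[0.991, -0.137, -0.001], [-0.137, -0.991, -0.001], [-0.001, 0.001, -1.0]]
ft_force: [-0.9, 1.0, -0.5]
gripper_width: 0.602
```

```bash
python3 -c "
from h import *
tcp(); go([.557,-.201,.173],-8)
im,d=grab('side'); save('pre.png',im[120:340,260:400],3.5 if 0 else 2.7)
t=grab('top')[0]; save('pret.png',t[170:270,320:420],4)"
```

```text
t 2.1 tcp [ 0.5574 -0.203   0.2883] yaw -7.86 hook xy [-104.9 -200.2] F [-0.89  0.96 -0.48] g 0.602 tz [-6.e-04 -7.e-04 -1.e+00]
lin cm [-0.06 -0.2  11.53] dr [0.001 0.001 0.002]
```

View pics/pre.png

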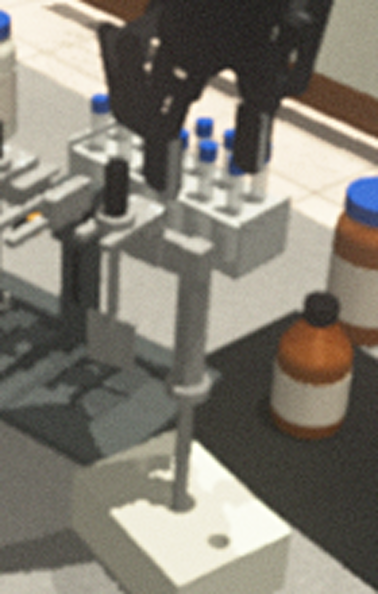

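The open fingers straddle the key from above: the fingers are at (165,165) and (250,140), the key top at (195,245). I'll descend and close gently.

Request:
servo_tool --linear '[[0, -0.1, 3], [0, -0.1, 6], [0, -0.1, 9], [0, -0.1, 11], [0, -0.1, 11.5], [0, -0.1, 11.5], [0, -0.1, 11.5], [0, -0.1, 11.5]]' --dr '[[0, 0, 0], [0, 0, 0], [0, 0, 0], [0, 0, 0], [0, 0, 0], [0, 0, 0], [0, 0, 0], [0, 0, 0]]' --fingers '[60, 60, 60, 60, 60, 60, 40, 30]' --newtons 40

```text
t: 2.87
tool_pos: [0.5577, -0.1976, 0.1762]
tool_rot: [[0.991, -0.133, 0.002], [-0.133, -0.991, -0.001], [0.002, 0.001, -1.0]]
ft_force: [0.5, 0.5, 0.2]
gripper_width: 0.333
```

```bash
python3 -c "
from h import *
tcp()"
```

```text
t 2.87 tcp [ 0.5577 -0.1976  0.1762] yaw -7.65 hook xy [-103.6 -195. ] F [0.47 0.53 0.25] g 0.333 tz [ 2.2e-03 -9.0e-04 -1.0e+00]
```

Request:
servo_tool --linear '[[0, 0, 0], [0, 0, 0], [0, 0, 0], [0, 0, 0], [0, 0, 0], [0, 0, 0], [0, 0, 0], [0, 0, 0]]' --dr '[[0, 0, 0], [0, 0, 0], [0, 0, 0], [0, 0, 0], [0, 0, 0], [0, 0, 0], [0, 0, 0], [0, 0, 0]]' --fingers '[20, 10, 0, 0, 0, 0, 0, 0]' --newtons 50

```text
t: 3.53
tool_pos: [0.5576, -0.198, 0.1762]
tool_rot: [[0.991, -0.134, 0.002], [-0.134, -0.991, -0.001], [0.002, 0.001, -1.0]]
ft_force: [-0.0, 0.4, 8.9]
gripper_width: 0.154
```

```bash
python3 -c "
from h import *
tcp()"
```

```text
t 3.53 tcp [ 0.5576 -0.198   0.1762] yaw -7.68 hook xy [-103.7 -195.4] F [-0.04  0.43  8.89] g 0.154 tz [ 0.0024 -0.001  -1.    ]
```

Gripped at 13 mm. Lifting.

Request:
servo_tool --linear '[[0, 0, -1], [0, 0, -3], [0, 0, -5], [0, 0, -7], [0, 0, -9], [0, 0, -9.5], [0, 0, -9.5], [0, 0, -9.5]]' --dr '[[0, 0, 0], [0, 0, 0], [0, 0, 0], [0, 0, 0], [0, 0, 0], [0, 0, 0], [0, 0, 0], [0, 0, 0]]' --fingers '[0, 0, 0, 0, 0, 0, 0, 0]' --newtons 60

```text
t: 4.2
tool_pos: [0.5565, -0.1976, 0.2693]
tool_rot: [[0.991, -0.134, 0.0], [-0.134, -0.991, -0.0], [0.0, 0.0, -1.0]]
ft_force: [-1.1, -0.0, -2.8]
gripper_width: 0.16
```

```bash
python3 -c "
from h import *
tcp(); go(hk(-105,0,.245),11.7)
im,d=grab('side'); np.savez('lift.npz',im=im,d=d); save('lift.png',im[60:340,260:400],2.1)
C=cloud('side',d);p=ctrl.observe()['tool_pos'];m=(np.linalg.norm(C[...,:2]-p[:2],axis=-1)<.03)&(C[...,2]>.09)&(C[...,2]<p[2]+.005)
for z in np.arange(.10,.28,.01):
    q=m&(abs(C[...,2]-z)<.005)
    if q.sum()>3: print(round(z,3),q.sum(),np.round(np.median(C[q][:,:2],0)*1000,1), np.round(np.ptp(C[q][:,:2],axis=0)*1000,1))"
```

```text
t 4.2 tcp [ 0.5565 -0.1976  0.2693] yaw -7.68 hook xy [-104.7 -194.7] F [-1.06 -0.05 -2.75] g 0.16 tz [ 1.e-04 -0.e+00 -1.e+00]
lin cm [ -6.49 -18.36   2.43] dr [ 0.    -0.    -0.338]
0.1 8 [ 549.  -204.3] [ 9.7 13.9]
0.11 56 [ 549.4 -208. ] [17.6 17.2]
0.12 54 [ 548.1 -207.1] [17.7 14.5]
0.13 79 [ 551.6 -203.9] [19.2 19.7]
0.14 30 [ 552.3 -202.4] [6.7 9.1]
0.15 28 [ 552.4 -203.3] [9.  8.5]
0.16 29 [ 552.3 -203.5] [8.4 7.3]
0.17 30 [ 552.3 -202.7] [7.4 8.9]
0.18 27 [ 553.2 -203.8] [8.  6.4]
0.19 32 [ 552.2 -202.5] [6.8 9.7]
0.2 33 [ 552.3 -203.5] [9.9 9.2]
0.21 29 [ 552.3 -203.4] [8.  7.6]
0.22 33 [ 552.6 -203.5] [8.  8.6]
0.23 16 [ 552.3 -203. ] [8.8 7.7]
0.24 141 [ 548.6 -207.2] [29.6 27.8]
0.25 72 [ 550.5 -205.9] [26.  21.5]
0.26 63 [ 550.3 -206.2] [13.9 15.4]
0.27 58 [ 551.2 -206.1] [25.2 20.4]
```

View pics/lift.png

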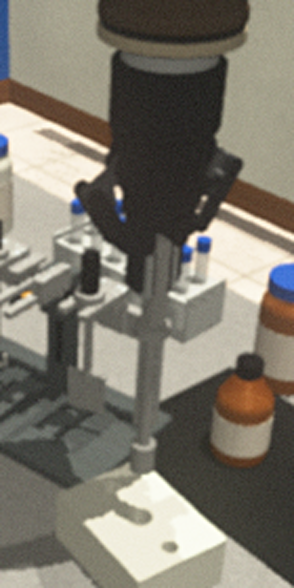

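The key hangs upright, with shaft centre at ≈ (555, -200) mm, so it sits 2.6 mm along tool y from the TCP. That puts the TCP target at hook y = +2.6. Moving in front of the hook mouth.

Request:
servo_tool --linear '[[-1, -3, 0], [-2.2, -6, 0], [-3.4, -9, 0], [-4.6, -12, 0], [-5.8, -15, 0.5], [-6.6, -18.5, 1.5], [-6.6, -18.7, 2.4], [-6.6, -18.7, 2.4]]' --dr '[[0, 0, -0.05], [0, 0, -0.1], [0, 0, -0.15], [0, 0, -0.2], [0, 0, -0.25], [0, 0, -0.3], [0, 0, -0.338], [0, 0, -0.338]]' --fingers '[0, 0, 0, 0, 0, 0, 0, 0]'

```text
t: 4.92
tool_pos: [0.5145, -0.0016, 0.2431]
tool_rot: [[0.978, 0.207, -0.004], [0.207, -0.978, 0.0], [-0.004, -0.001, -1.0]]
ft_force: [-0.4, -0.4, -2.6]
gripper_width: 0.152
```

```bash
python3 -c "
from h import *
tcp(); go(hk(-90,2.6,.215),11.7)"
```

```text
t 4.92 tcp [ 0.5145 -0.0016  0.2431] yaw 11.97 hook xy [-106.2    5.7] F [-0.39 -0.44 -2.63] g 0.152 tz [-4.2e-03  3.0e-04 -1.0e+00]
lin cm [1.63 0.32 2.8 ] dr [-0.001  0.004  0.005]
```

Request:
servo_tool --linear '[[0.4, 0.1, 0.7], [0.8, 0.2, 1.4], [1.2, 0.3, 2.1], [1.6, 0.3, 2.8], [1.6, 0.3, 2.8], [1.6, 0.3, 2.8]]' --dr '[[0, 0, 0], [0, 0, 0], [0, 0, 0], [0, 0, 0], [0, 0, 0], [0, 0, 0]]' --fingers '[0, 0, 0, 0, 0, 0]'

```text
t: 5.42
tool_pos: [0.5326, -0.0036, 0.2169]
tool_rot: [[0.979, 0.202, -0.001], [0.202, -0.979, 0.0], [-0.001, -0.0, -1.0]]
ft_force: [1.0, 0.9, -2.3]
gripper_width: 0.155
```

```bash
python3 -c "
from h import *
tcp()
im,d=grab('side'); save('mouth.png',im[130:300,200:360],3.5)
C=cloud('side',d);p=ctrl.observe()['tool_pos']
L=np.stack([(C[...,:2]-HOME)@EX,(C[...,:2]-HOME)@EY],-1)*1000
z=C[...,2];c=((p[:2]-HOME)@EX*1000,(p[:2]-HOME)@EY*1000)
m=(np.hypot(L[...,0]-c[0],L[...,1]-c[1])<22)
for a in np.arange(.09,.215,.01):
    q=m&(abs(z-a)<.005)
    if q.sum()>3: print(round(a,3),q.sum(),np.round(np.median(L[q],0),1),np.round(np.ptp(L[q],axis=0),1))
q=(abs(L[...,1])<18)&(abs(L[...,0]+42)<15)&(abs(z-.1585)<.003)
for s in (1,-1):
    k=q&(s*L[...,1]>0); print('prong',s,np.round(np.percentile(L[...,1][k],[3,50,97]),1),np.median(z[k]))
"
```

```text
t 5.42 tcp [ 0.5326 -0.0036  0.2169] yaw 11.63 hook xy [-88.9   0.1] F [ 1.    0.92 -2.25] g 0.155 tz [-1.2e-03  1.0e-04 -1.0e+00]
0.09 23 [-92.3  -3.8] [8.6 9.9]
0.1 23 [-92.2  -4.9] [9.3 9.9]
0.11 19 [-92.3  -3.8] [5.1 9.9]
0.12 22 [-92.6  -5. ] [5.6 9.2]
0.13 23 [-92.6  -4.4] [7.3 8.4]
0.14 21 [-92.4  -4.7] [7.5 7.3]
0.15 23 [-92.3  -4.8] [8.3 9.4]
0.16 22 [-91.6  -5.3] [9.  8.1]
0.17 22 [-91.9  -5.8] [ 7.9 10.5]
0.18 17 [-94.1  -6.6] [18.3 15.2]
0.19 95 [-95.3  -9.1] [27.9 30.2]
0.2 49 [-94.5  -8. ] [16.1 14. ]
0.21 46 [-93.7  -8.4] [15.1 14.9]
prong 1 [ 6.6 10.2 16.6] 0.15915083112144374
prong -1 [-15.2 -12.2  -6.3] 0.15900966142560993
```

View pics/mouth.png

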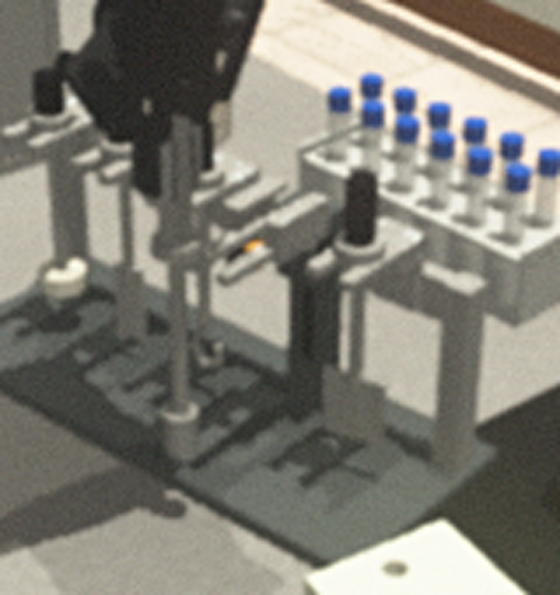

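The key hangs upright in front of the mouth at (180,250), slightly to -y of the slot. I'll settle lower and check the offset.

Request:
servo_tool --linear '[[0, -0.2, 0.6], [0, -0.2, 1.2], [0, -0.2, 1.2], [0, -0.2, 1.2], [0, -0.2, 1.2]]' --dr '[[0, 0, 0], [0, 0, 0], [0, 0, 0], [0, 0, 0], [0, 0, 0]]' --fingers '[0, 0, 0, 0, 0]'

```text
t: 5.88
tool_pos: [0.5322, -0.0012, 0.2056]
tool_rot: [[0.979, 0.203, 0.0], [0.203, -0.979, -0.0], [0.0, 0.0, -1.0]]
ft_force: [-0.1, -0.5, -1.8]
gripper_width: 0.155
```

```bash
cat >> h.py <<'E'
def keypos():
    im,d=grab('side');C=cloud('side',d);p=ctrl.observe()['tool_pos']
    L=np.stack([(C[...,:2]-HOME)@EX,(C[...,:2]-HOME)@EY],-1)*1000
    z=C[...,2];c=((p[:2]-HOME)@EX*1000,(p[:2]-HOME)@EY*1000)
    zc=p[2]-.034
    m=(np.hypot(L[...,0]-c[0],L[...,1]-c[1])<14)
    for n,(lo,hi,r) in {'shaftlo':(zc-.095,zc-.06,4.2),'shafthi':(zc-.05,zc-.012,4.2)}.items():
        q=m&(z>lo)&(z<hi)
        if q.sum()>5: print(n,q.sum(),np.round(np.median(L[q],0)+np.array([.774,.633])*r,1))
    return im,d,L,z
E
python3 -c "
from h import *
tcp();keypos();tcp()"
```

```text
t 5.88 tcp [ 0.5322 -0.0012  0.2056] yaw 11.69 hook xy [-88.7   2.5] F [-0.07 -0.52 -1.85] g 0.155 tz [ 0. -0. -1.]
shaftlo 72 [-88.4   0. ]
shafthi 84 [-89.2   0.4]
t 5.93 tcp [ 0.5323 -0.0012  0.2057] yaw 11.69 hook xy [-88.7   2.5] F [-1.04 -0.13 -1.43] g 0.151 tz [ 2.e-04 -0.e+00 -1.e+00]
```

The key is at hook y ≈ 0.2, and the slot centre is ≈ 0.2. Entering above the prongs.

Request:
servo_tool --linear '[[0.8, 0, 0], [1.6, 0, 0], [2.4, 0, 0], [3.2, 0, 0.2], [4.0, 0, 0.4], [4.2, 0, 0.4], [4.2, 0, 0.4], [4.2, 0, 0.4]]' --dr '[[0, 0, 0], [0, 0, 0], [0, 0, 0], [0, 0, 0], [0, 0, 0], [0, 0, 0], [0, 0, 0], [0, 0, 0]]' --fingers '[0, 0, 0, 0, 0, 0, 0, 0]'

```text
t: 6.6
tool_pos: [0.5731, 0.0073, 0.2012]
tool_rot: [[0.979, 0.203, -0.001], [0.203, -0.979, 0.0], [-0.001, -0.0, -1.0]]
ft_force: [-0.5, -0.2, -2.0]
gripper_width: 0.15
```

```bash
python3 -c "
from h import *
tcp();im=keypos()[0];tcp();save('slot.png',im[130:300,200:360],3.5)"
```

```text
t 6.6 tcp [0.5731 0.0073 0.2012] yaw 11.7 hook xy [-47.    2.6] F [-0.5  -0.18 -1.99] g 0.15 tz [-8.e-04  0.e+00 -1.e+00]
shaftlo 70 [-46.2   0.7]
shafthi 61 [-46.9   0.5]
t 6.65 tcp [0.573  0.0073 0.2014] yaw 11.69 hook xy [-47.1   2.5] F [-0.17  0.46 -3.32] g 0.156 tz [-7.e-04 -0.e+00 -1.e+00]
```

View pics/slot.png

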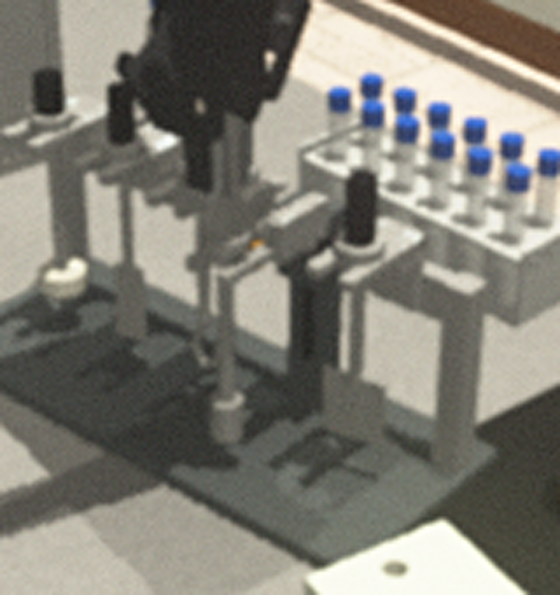

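The shaft is between the prongs at (225,290) and the collar is above them. Feeling down.

Request:
servo_tool --linear '[[0, 0, 0.2], [0, 0, 0.4], [0, 0, 0.5], [0, 0, 0.6], [0, 0, 0.6], [0, 0, 0.6]]' --dr '[[0, 0, 0], [0, 0, 0], [0, 0, 0], [0, 0, 0], [0, 0, 0], [0, 0, 0]]' --fingers '[0, 0, 0, 0, 0, 0]'

```text
t: 7.15
tool_pos: [0.5733, 0.0072, 0.1955]
tool_rot: [[0.979, 0.203, -0.0], [0.203, -0.979, -0.0], [-0.0, -0.0, -1.0]]
ft_force: [0.5, 0.3, -1.4]
gripper_width: 0.154
```

Request:
servo_tool --linear '[[0, 0, 0.05], [0, 0, 0.1], [0, 0, 0.1], [0, 0, 0.1]]' --dr '[[0, 0, 0], [0, 0, 0], [0, 0, 0], [0, 0, 0]]' --fingers '[0, 0, 0, 0]'

```text
t: 7.48
tool_pos: [0.5733, 0.0073, 0.1945]
tool_rot: [[0.979, 0.203, -0.0], [0.203, -0.979, -0.0], [-0.0, 0.0, -1.0]]
ft_force: [0.4, 0.9, -2.9]
gripper_width: 0.151
```

Request:
servo_tool --linear '[[0, 0, 0.05], [0, 0, 0.1], [0, 0, 0.1], [0, 0, 0.1]]' --dr '[[0, 0, 0], [0, 0, 0], [0, 0, 0], [0, 0, 0]]' --fingers '[0, 0, 0, 0]'

```text
t: 7.82
tool_pos: [0.5733, 0.0073, 0.1935]
tool_rot: [[0.979, 0.203, -0.0], [0.203, -0.979, -0.0], [-0.0, -0.0, -1.0]]
ft_force: [-0.5, -0.1, -2.4]
gripper_width: 0.152
```

Request:
servo_tool --linear '[[0, 0, 0.05], [0, 0, 0.1], [0, 0, 0.1], [0, 0, 0.1]]' --dr '[[0, 0, 0], [0, 0, 0], [0, 0, 0], [0, 0, 0]]' --fingers '[0, 0, 0, 0]'

```text
t: 8.15
tool_pos: [0.5734, 0.0073, 0.1926]
tool_rot: [[0.979, 0.203, 0.0], [0.203, -0.979, -0.0], [0.0, 0.0, -1.0]]
ft_force: [-1.4, -0.2, 0.8]
gripper_width: 0.151
```

Request:
servo_tool --linear '[[0, 0, 0.05], [0, 0, 0.1], [0, 0, 0.1], [0, 0, 0.1]]' --dr '[[0, 0, 0], [0, 0, 0], [0, 0, 0], [0, 0, 0]]' --fingers '[0, 0, 0, 0]'

```text
t: 8.48
tool_pos: [0.5734, 0.0072, 0.1917]
tool_rot: [[0.979, 0.203, 0.0], [0.203, -0.979, -0.0], [0.0, 0.0, -1.0]]
ft_force: [-1.8, 0.1, 4.1]
gripper_width: 0.155
```

Contact came at TCP z ≈ 0.193 (force change +6.4 N now). I'll ease up 1 mm and slide back.

Request:
servo_tool --linear '[[0, 0, -0.1], [0.3, 0, -0.1], [0.7, 0, -0.1], [1.1, 0, -0.1], [1.5, 0, -0.1], [1.8, 0, -0.1], [2.0, 0, -0.1], [2.0, 0, -0.1]]' --dr '[[0, 0, 0], [0, 0, 0], [0, 0, 0], [0, 0, 0], [0, 0, 0], [0, 0, 0], [0, 0, 0], [0, 0, 0]]' --fingers '[0, 0, 0, 0, 0, 0, 0, 0]'

```text
t: 9.15
tool_pos: [0.5935, 0.0114, 0.1925]
tool_rot: [[0.979, 0.203, 0.0], [0.203, -0.979, 0.0], [0.0, 0.0, -1.0]]
ft_force: [0.9, -0.2, 0.7]
gripper_width: 0.156
```

```bash
python3 -c "
from h import *
tcp();keypos();tcp()"
```

```text
t 9.15 tcp [0.5935 0.0114 0.1925] yaw 11.7 hook xy [-26.1   2.5] F [ 0.9  -0.19  0.74] g 0.156 tz [ 4.e-04  0.e+00 -1.e+00]
shaftlo 57 [-26.2   0.9]
shafthi 65 [-25.9  -0.2]
t 9.2 tcp [0.5935 0.0114 0.1926] yaw 11.69 hook xy [-26.2   2.4] F [-0.27  1.64  0.36] g 0.155 tz [ 8.e-04  1.e-04 -1.e+00]
```

Sliding smoothly at about 3 N of contact. Now past the keeper.

Request:
servo_tool --linear '[[0.2, 0, 0], [0.4, 0, 0], [0.6, 0, 0], [0.8, 0, 0], [1.0, 0, 0], [1.2, 0, 0], [1.3, 0, 0], [1.3, 0, 0]]' --dr '[[0, 0, 0], [0, 0, 0], [0, 0, 0], [0, 0, 0], [0, 0, 0], [0, 0, 0], [0, 0, 0], [0, 0, 0]]' --fingers '[0, 0, 0, 0, 0, 0, 0, 0]'

```text
t: 9.87
tool_pos: [0.6063, 0.0139, 0.1927]
tool_rot: [[0.979, 0.203, 0.001], [0.203, -0.979, -0.0], [0.001, 0.0, -1.0]]
ft_force: [1.8, -4.2, -0.4]
gripper_width: 0.158
```

```bash
python3 -c "
from h import *
tcp();keypos();tcp()"
```

```text
t 9.87 tcp [0.6063 0.0139 0.1927] yaw 11.69 hook xy [-13.1   2.3] F [ 1.76 -4.19 -0.44] g 0.158 tz [ 1.e-03 -1.e-04 -1.e+00]
shaftlo 70 [-12.8  -0.2]
shafthi 69 [-13.   -0.7]
t 9.92 tcp [0.6063 0.0138 0.1926] yaw 11.69 hook xy [-13.1   2.3] F [ 2.07 -4.07 -0.66] g 0.15 tz [ 1.e-03 -1.e-04 -1.e+00]
```

The keeper is pushed aside, with 4 N sideways at x = -13. Continuing towards the stop.

Request:
servo_tool --linear '[[0.2, 0, 0], [0.4, 0, 0], [0.6, 0, 0], [0.8, 0, 0], [1.0, 0, 0], [1.1, 0, 0], [1.1, 0, 0], [1.1, 0, 0]]' --dr '[[0, 0, 0], [0, 0, 0], [0, 0, 0], [0, 0, 0], [0, 0, 0], [0, 0, 0], [0, 0, 0], [0, 0, 0]]' --fingers '[0, 0, 0, 0, 0, 0, 0, 0]'

```text
t: 10.58
tool_pos: [0.6165, 0.0164, 0.1925]
tool_rot: [[0.979, 0.203, 0.0], [0.203, -0.979, 0.0], [0.0, -0.0, -1.0]]
ft_force: [-0.0, 1.4, 1.4]
gripper_width: 0.154
```

Request:
servo_tool --linear '[[0.05, 0, 0], [0.1, 0, 0], [0.1, 0, 0], [0.1, 0, 0]]' --dr '[[0, 0, 0], [0, 0, 0], [0, 0, 0], [0, 0, 0]]' --fingers '[0, 0, 0, 0]'

```text
t: 10.92
tool_pos: [0.6173, 0.0164, 0.1925]
tool_rot: [[0.979, 0.203, -0.0], [0.203, -0.979, 0.0], [-0.0, -0.0, -1.0]]
ft_force: [-1.3, 0.6, 0.4]
gripper_width: 0.151
```

```bash
python3 -c "
from h import *
tcp();keypos();tcp()"
```

```text
t 10.92 tcp [0.6173 0.0164 0.1925] yaw 11.69 hook xy [-1.8  2.5] F [-1.32  0.58  0.4 ] g 0.151 tz [-2.e-04  0.e+00 -1.e+00]
shaftlo 71 [-1.9  0.7]
shafthi 58 [-2.3  0.5]
t 10.97 tcp [0.6173 0.0164 0.1925] yaw 11.68 hook xy [-1.8  2.5] F [-1.66  0.36  0.22] g 0.154 tz [-2.e-04  1.e-04 -1.e+00]
```

Request:
servo_tool --linear '[[0.05, 0, 0], [0.1, 0, 0], [0.1, 0, 0], [0.1, 0, 0]]' --dr '[[0, 0, 0], [0, 0, 0], [0, 0, 0], [0, 0, 0]]' --fingers '[0, 0, 0, 0]'

```text
t: 11.3
tool_pos: [0.6185, 0.0166, 0.1925]
tool_rot: [[0.979, 0.203, 0.0], [0.203, -0.979, -0.0], [0.0, 0.0, -1.0]]
ft_force: [-1.0, 0.6, 0.1]
gripper_width: 0.156
```

Request:
servo_tool --linear '[[0.05, 0, 0], [0.1, 0, 0], [0.1, 0, 0], [0.1, 0, 0]]' --dr '[[0, 0, 0], [0, 0, 0], [0, 0, 0], [0, 0, 0]]' --fingers '[0, 0, 0, 0]'

```text
t: 11.63
tool_pos: [0.6189, 0.0166, 0.1924]
tool_rot: [[0.979, 0.203, -0.001], [0.203, -0.979, -0.0], [-0.001, -0.0, -1.0]]
ft_force: [-5.2, -1.7, 1.5]
gripper_width: 0.155
```

Stop felt (-5 N along x). I'll ease back 0.5 mm and release a little.

Request:
servo_tool --linear '[[-0.05, 0, 0], [-0.05, 0, 0], [-0.05, 0, 0], [-0.05, 0, 0], [-0.05, 0, 0], [-0.05, 0, 0], [-0.05, 0, 0], [-0.05, 0, 0]]' --dr '[[0, 0, 0], [0, 0, 0], [0, 0, 0], [0, 0, 0], [0, 0, 0], [0, 0, 0], [0, 0, 0], [0, 0, 0]]' --fingers '[0, 0, 17, 20, 24, 30, 38, 38]'

```text
t: 12.3
tool_pos: [0.619, 0.0167, 0.1926]
tool_rot: [[0.979, 0.203, 0.0], [0.203, -0.979, 0.0], [0.0, 0.0, -1.0]]
ft_force: [0.0, 0.8, 0.5]
gripper_width: 0.38
```

```bash
python3 -c "
from h import *
tcp();im=keypos()[0];save('rel.png',im[110:300,200:360],3)"
```

```text
t 12.3 tcp [0.619  0.0167 0.1926] yaw 11.69 hook xy [-0.1  2.5] F [0.   0.8  0.52] g 0.38 tz [ 3.e-04  0.e+00 -1.e+00]
shaftlo 55 [-0.8  0.1]
shafthi 59 [0.  0.1]
```

View pics/rel.png

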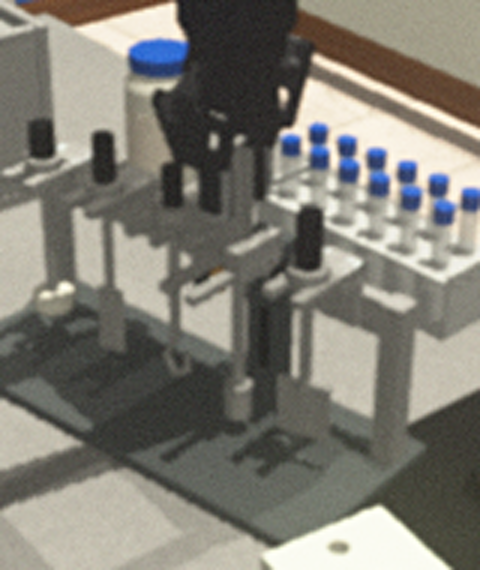

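The key hangs upright at home, shaft at (238,330), and the fingers stand open around the stem. Retracting straight up.

Request:
servo_tool --linear '[[0, 0, -0.5], [0, 0, -1.5], [0, 0, -3], [0, 0, -5], [0, 0, -7], [0, 0, -9], [0, 0, -11], [0, 0, -11]]' --dr '[[0, 0, 0], [0, 0, 0], [0, 0, 0], [0, 0, 0], [0, 0, 0], [0, 0, 0], [0, 0, 0], [0, 0, 0]]' --fingers '[38, 38, 38, 38, 38, 38, 38, 38]'

```text
t: 13.02
tool_pos: [0.6207, 0.0166, 0.3077]
tool_rot: [[0.979, 0.203, 0.006], [0.203, -0.979, -0.0], [0.006, 0.001, -1.0]]
ft_force: [0.4, -0.5, 0.8]
gripper_width: 0.377
```

Request:
servo_tool --linear '[[-3, 0, 0], [-7, 0, 0], [-11, 0, 0], [-15, 0, 0], [-15, 0, 0], [-15, 0, 0], [-15, 0, 0]]' --dr '[[0, 0, 0], [0, 0, 0], [0, 0, 0], [0, 0, 0], [0, 0, 0], [0, 0, 0], [0, 0, 0]]' --fingers '[38, 38, 38, 38, 38, 38, 38]'

```text
t: 13.6
tool_pos: [0.4726, -0.0138, 0.3035]
tool_rot: [[0.979, 0.202, 0.002], [0.202, -0.979, -0.0], [0.002, 0.001, -1.0]]
ft_force: [-0.5, 0.2, 0.4]
gripper_width: 0.378
```

```bash
python3 -c "
from h import *
tcp()
im,d=grab('side');C=cloud('side',d);L=np.stack([(C[...,:2]-HOME)@EX,(C[...,:2]-HOME)@EY],-1)*1000;z=C[...,2]
for lo,hi,r in [(.06,.1,4.2),(.1,.145,4.2),(.19,.23,0)]:
    q=(np.hypot(L[...,0],L[...,1])<14)&(z>lo)&(z<hi); print(lo,q.sum(),np.round(np.median(L[q],0)+np.array([.774,.633])*r,1),np.round(np.percentile(z[q],98),4))
save('end.png',im[110:300,200:360],3)"
```

```text
t 13.6 tcp [ 0.4726 -0.0138  0.3035] yaw 11.67 hook xy [-149.6    2.2] F [-0.55  0.21  0.44] g 0.378 tz [ 2.e-03 -1.e-04 -1.e+00]
0.06 67 [-1.   0.3] 0.0992
0.1 73 [-0.1 -0.3] 0.1359
0.19 162 [-6.1 -5. ] 0.2282
```

View pics/end.png

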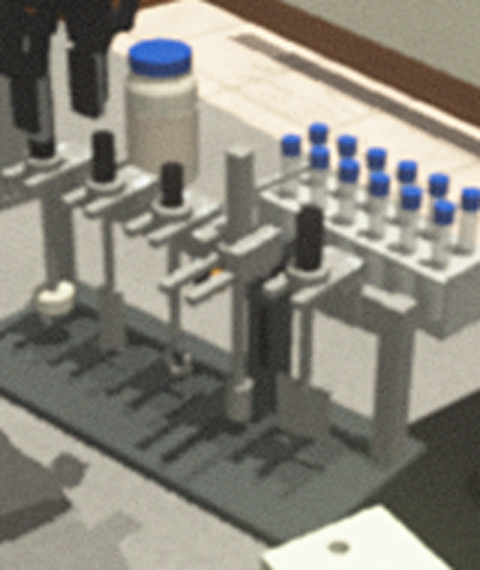

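The key hangs upright in the hook at (238,250), within about 1 mm of home, with the orange keeper visible in front of it at (215,272). The neighbouring tools look unmoved. Handing in.

```bash
python3 -c "
from station import ctrl
print(ctrl.job_done())"
```

```text
the job is handed in; nothing more can be done
None
```

The key is hanging on the empty hook (rack y = -62 mm), fully home and released. I handed the job in at about 13.6 s; the hand-in reports no verdict.

- **Set-down:** I felt the prongs at about 159 mm, which agrees with the depth images. Contact was about 6 N there, eased to about 3 N for the slide.
- **Slide:** The keeper pushed back with about 4 N sideways at x = -13 mm, and that force was gone once past it. The hard stop was felt at about 5 N. No reading came near the 40 N limit.
- **Last checks:** The camera put the shaft within about 1 mm of home along and across the slot, upright to about 0.02–0.03 rad. The tool force was near zero and the gripper was clear of the rack.
- **Judged by eye only:** The keeper showed in front of the shaft and the rack tools looked unmoved, but I measured neither. The bottle and beaker were not in the last crop; the arm never worked near them.

No check failed or disagreed.

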